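# Seat the wedger cassette under its hold-down toe

### The arm

A 7-joint arm with a two-finger parallel gripper is mounted at the origin on a cart in front of the work surface, level with it; the furniture and walls round the work are solid. World frame = base frame: x ahead of the robot, y to its left, z up, the work surface at z = 0. Lengths are in m, angles in rad, forces in N, time in s.
With the tool pointing down it reaches from about 0.425 to 0.925 m from the base axis. Payload 6.8 kg.
Tool frame: the origin (TCP) lies midway between the tips of the shut fingers; the grasp point (between the pads) lies 19 mm behind it; x points along the fingers, z is the direction in which the jaws open and shut, and the axes are right-handed (so a half turn about x gives the same grasp; the last joint's range is limited). The gripper opens to 85 mm and grips with 20 to 120 N. Pads are 22 mm wide; open, the fingers measure 114 mm over their backs; the gripper's body (76 mm by 85 mm) begins 54 mm behind the grasp point. The pads swing forward as they close: fully open they stand 13 mm farther back than shut.
Start: joints at [1.089, 0.477, 0.022, 1.555, -0.011, 1.109, -0.083], TCP at [0.246, -0.628, 0.231] pointing down, gripper open.
Joint ranges: [-2.96, 2.96], [-0.34, 2.1], [-1.41, 1.46], [0.24, 2.44], [-1.37, 4.51], [0.17, 1.92], [-2.96, 2.96]. Speed limits (rad/s): [2.39, 2.39, 3.14, 3.14, 3.14, 3.14, 3.14].

### API

Orientations are given as a unit quaternion [w, x, y, z].
In Python, from station import bot gives the robot as it stands. The module is installed in compiled form; this text tells all that it offers.
- The arm moves only by the shell command python3 -m jog 'ROWS' [FORCE]. ROWS is text: rows parted by semicolons, each of 7 numbers parted by spaces: the shift along the tool's x, y, z in mm, then the turn, a rotation vector about the tool's x, y, z in units of 6 degrees (1.0 is 6 degrees), then the finger opening in mm, from 0 to 85.4. A call has 1 to 5 rows; each row shifts and turns the commanded pose from where the row before left it, along the tool's axes as they then stand; what a row does not reach is not made up. A row lasts 1/10 s, in which the tool goes at most 50 mm and 8.59 degrees, less where a joint would pass 70% of its speed; a pose out of reach is approached as far as the arm can. A call with a gripper value outside its range is refused whole. The fingers move at their own pace and stop on an object; FORCE is the grip in N (left out, the last holds). Time passes only in rows, so rows that do not move let the fingers close. It gives the time, the measured TCP pose, the force and the opening at its end, in the units of the state.
- bot.get_obs(): the state, without advancing time (a new reading comes with each control period).
- bot.read_camera(name): name is "side" or "top" or "wrist"; returns (picture, depth): 420x560x3 uint8, red, green, blue; 420x560 float32, m along the optical axis (not along the pixel's ray), 0 where there is no reading.
- bot.calibration(name): a dict with "fx", "fy", "cx", "cy" (pixels), "T" (4x4, takes a point from camera to world coordinates). Camera axes: x right, y up, looking along -z (the intrinsics and any distortion apply to the point x, -y, -z); pixel columns grow to the right and rows downward; lengths in m; the calibration is good to about 2 mm. A picture is of the moment at which its call begins: read the wrist's pose just before it. calibration takes no time and is no camera call; for the wrist camera it gives the pose at the moment of the call.
- bot.hand_in(): hands the job in, once; it reports no verdict.
The state is a dict: "t": time; "q": joint angles; "joint_vel": joint speeds; "joint_torque": joint torques, N m; "eef_pos": TCP position; "tool_rot": TCP orientation; "contact_force": force on the tool from outside, world axes, zero at the start; "torque": the same for the moment, N m; "gripper_width": opening from 0.0 (shut) to 1.0 (fully open).
Only numpy, scipy, OpenCV 4.12 (cv2) and the standard library are available. Lean on these libraries where they do the work, as an engineer would, in place of code of your own. Each camera call takes 0.05 s, during which the arm holds its last target.

### The job

Fit the loose grey wedger cassette into the metal dock that is bolted to the table: set it on the dock's entry sill, slide its nose under the overhanging toe and, gently, against the spring plunger hidden there until its tail clears the end of the sill, then press the tail down so that the cassette lies flat in the pocket, locked between plunger and sill, and let go. Feel your way: do not ram the rigid stop behind the plunger or force anything, and leave the other things on the table where they are.

Things in the scene. Friction and masses are not known exactly. Their poses are not given: they have to be found in the camera images.
- cassette: Loose grey plastic cassette, 0.2 to 0.45 kg: flat frame 70 (x) x 100 (y) x 8 mm with a window of thin steel blades; nose = +y end, tail = -y end. Upright grip across the tail half, centred at y = -25 mm, 40 wide (x), 14 thick (y), top 70 mm above the underside: pinch it along y. Origin: centre of the frame's underside, z up. Starts flat on the table right of the dock.
- cassette_nose (a point): Middle of the lower front edge of the cassette's nose, 50 mm from its origin along +y. Axes as the cassette's. The last 12 mm of the nose are 62 mm wide, the rest 70.
- dock: Dock fixed to the table: aluminium plate 120 (x) x 230 (y) x 6 mm with a steel pocket block. Origin on the table at the pocket's nominal middle, z up. The cassette goes in along dock +y, its own +y that way. The pocket block is bolted through slots and sits up to 12 mm off nominal along y, either way; this is not reported: feel it. Over 45 N between cassette and dock is forcing.
- sill_end (a point): Nominal end of the entry sill (dock y = -50 mm). The sill, 80 mm wide, its top 10 mm above the table, runs from here 65 mm back along -y and ends here in a sharp 4 mm step down to the pocket floor (6 mm above the table). The true step is off by the pocket block's unknown +-12 mm along y. Axes as the dock's.
- toe_edge (a point): Nominal front edge of the overhanging toe (dock y = +25 mm; true one off by the same unknown +-12 mm). The toe runs 50 mm on along +y; underside 20.5, top 26 mm above the table. Cheeks 73 mm apart guide the nose from 25 mm before this edge; their mouths flare wider over the 27 mm before that. Axes as the dock's.
- plunger_face (a point): Nominal face of the spring plunger under the toe (dock y = +45 mm, off by the same +-12 mm). It yields along +y: 3 N, then 0.6 N more per mm. 5 mm in, the tail clears the sill; 8 mm in, the nose meets rigid shoulders. Between, the cassette can drop 4 mm to the floor, helped by 3 to 12 N downward; let go, the plunger holds it against the sill's step.
- ramekin: Bystander: small white dip cup, 65 mm across, 37 mm high, origin under its centre.
- order_bell: Bystander: service bell, 85 mm across, 64 mm high, origin under its centre.
- shaker: Bystander: white shaker, 41 mm across, 84 mm high, origin under its centre.
- tape_roll: Bystander: roll of tape lying flat, 98 mm across, 24 mm high, origin under its centre.
- tongs: Bystander: tongs lying along their y, 254 x 33 x 20 mm, origin under the centre.
Things that resemble listed ones, but are neither listed nor needed, are in the scene too. What is shaped like the cassette but orange is not meant.

How it is judged:
By the outcome, as a careful person would: the job done as asked, in the order asked, and still so for the second after the job is handed in, with the robot touching nothing.
It also fails if it takes over 48 s, if anything falls off the work surface, if the arm or the gripper's body presses on something with over 40 N, if the wrist force passes 120 N, or if a joint passes its speed limit or range.

## Working session

There is one attempt and no reset: what is moved stays moved. The work goes in short steps, Python scripts to look and compute and a shell command to move; the robot and the scene stay as the last step left them, time stands still between calls to the robot, and variables do not carry over. Pictures are saved under pics/ and viewed, and the job is handed in when it is done.

```bash
mkdir -p pics; ls; python3 - <<'E'
from station import bot
import cv2,numpy as np
o=bot.get_obs()
for k,v in o.items(): print(k,np.round(v,4))
for n in ["top","side","wrist"]:
    im,d=bot.read_camera(n); c=bot.calibration(n)
    print(n,{k:np.round(v,4).tolist() for k,v in c.items()})
    cv2.imwrite(f"pics/{n}0.png",im[:,:,::-1]); np.save(f"{n}_d0.npy",d)
E
```

```text
pics
t 0.0
q [ 1.0889  0.4778  0.0223  1.5564 -0.0115  1.1093 -0.0831]
joint_vel [-0.0022  0.0005  0.0017  0.0013 -0.0012  0.0009  0.0007]
joint_torque [ 4.00000e-04 -5.96451e+01  1.60800e+00 -2.81199e+01  1.25000e-02
  9.20000e-03 -0.00000e+00]
eef_pos [ 0.2462 -0.6279  0.2303]
tool_rot [ 0.5836  0.3987  0.5848 -0.3981]
contact_force [-0.3977 -0.3609 -0.1637]
torque [-0.0066 -0.0119 -0.0461]
gripper_width 0.9994
top {'fx': 384.8007, 'fy': 384.8007, 'cx': 279.3331, 'cy': 208.4536, 'T': [[0.008, 0.9873, -0.1587, 0.3323], [-1.0, 0.0082, 0.0007, 0.0147], [0.002, 0.1587, 0.9873, 1.0983], [0.0, 0.0, 0.0, 1.0]]}
side {'fx': 433.9399, 'fy': 433.9399, 'cx': 277.5874, 'cy': 206.7737, 'T': [[0.9783, 0.1198, -0.169, 0.2872], [-0.2069, 0.6019, -0.7713, -0.971], [0.0093, 0.7895, 0.6136, 0.8325], [0.0, 0.0, 0.0, 1.0]]}
wrist {'fx': 336.1384, 'fy': 336.1384, 'cx': 286.0195, 'cy': 211.7288, 'T': [[0.3648, 0.8882, 0.2795, 0.3178], [-0.9311, 0.3485, 0.108, -0.5991], [-0.0015, -0.2996, 0.9541, 0.3728], [0.0, 0.0, 0.0, 1.0]]}
```

View pics/top0.png

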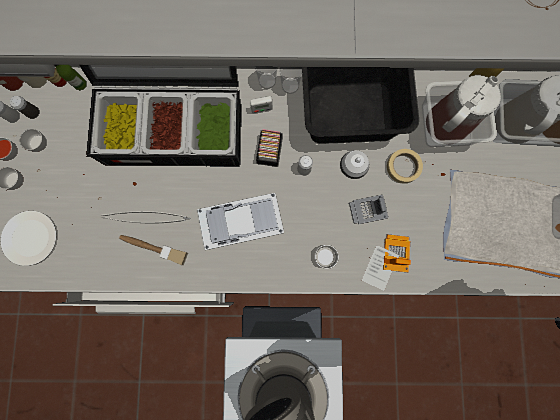

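View pics/side0.png

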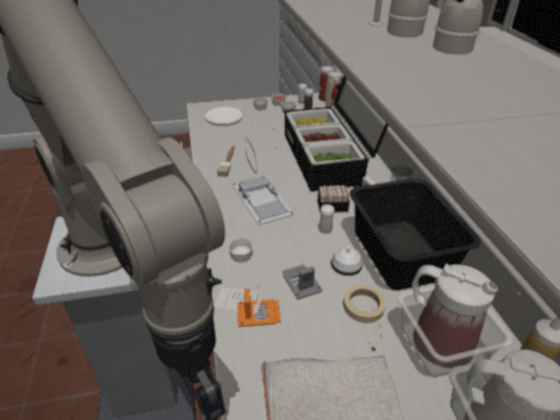

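The grey cassette is at top (369,208) and the dock at (240,221). The orange look-alike at (397,253) isn't meant. I'll enlarge both to check.

```bash
python3 - <<'E'
import cv2,numpy as np
im=cv2.imread("pics/top0.png")
a=cv2.resize(im[180:260,190:300],None,fx=5,fy=5,interpolation=cv2.INTER_CUBIC)
b=cv2.resize(im[180:260,335:425],None,fx=5,fy=5,interpolation=cv2.INTER_CUBIC)
cv2.imwrite("pics/zdock.png",a);cv2.imwrite("pics/zcas.png",b)
im=cv2.imread("pics/side0.png")
cv2.imwrite("pics/zside.png",cv2.resize(im[160:340,210:340],None,fx=3.3,fy=3.3,interpolation=cv2.INTER_CUBIC))
E
```

```text
(no output)
```

View pics/zdock.png

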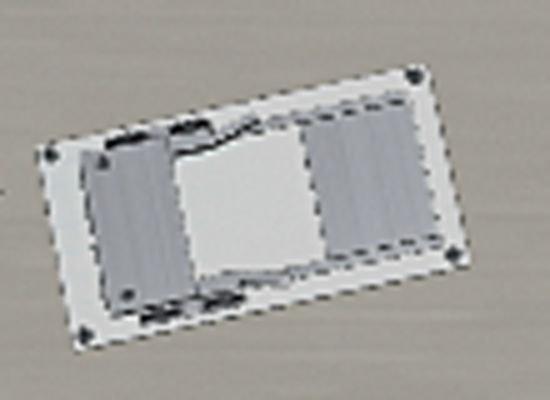

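View pics/zcas.png

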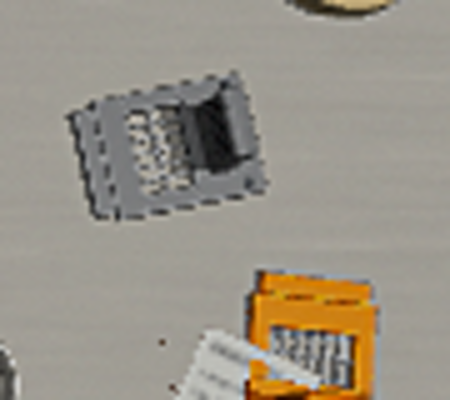

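View pics/zside.png

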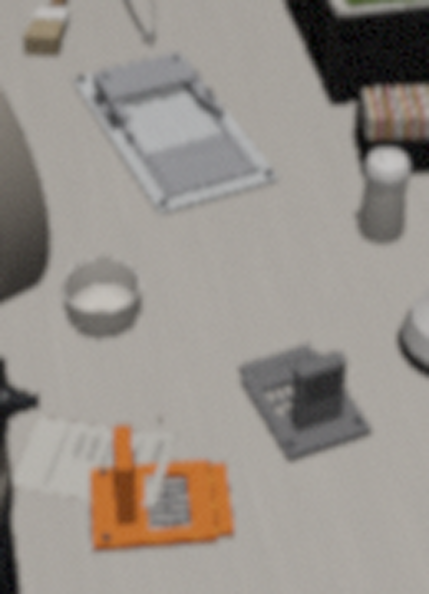

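View pics/wrist0.png

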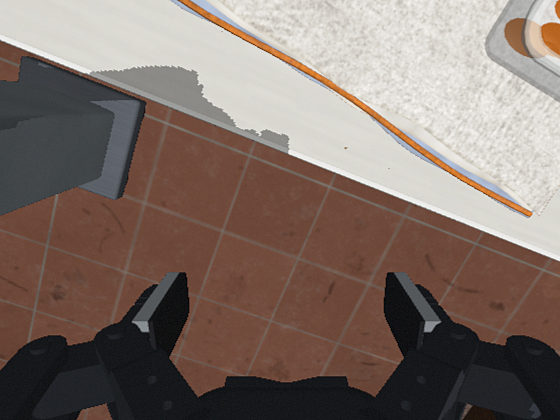

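```bash
cat > h.py <<'E'
import numpy as np,cv2
def pts(d,c):
    h,w=d.shape; u,v=np.meshgrid(np.arange(w),np.arange(h))
    P=np.stack([(u-c['cx'])/c['fx']*d,-(v-c['cy'])/c['fy']*d,-d],-1)
    T=np.array(c['T']); return P@T[:3,:3].T+T[:3,3]
def ray(u,v,z,c):
    T=np.array(c['T']); r=T[:3,:3]@np.array([(u-c['cx'])/c['fx'],-(v-c['cy'])/c['fy'],-1.]); o=T[:3,3]
    return o+r*(z-o[2])/r[2]
E
python3 - <<'E'
from station import bot
from h import *
d=np.load("top_d0.npy"); c=bot.calibration("top"); P=pts(d,c)
Z=P[...,2]
print("table z",np.median(Z[180:200,200:340]),Z[180:190,200:340].std())
im=cv2.imread("pics/top0.png")
vis=np.clip((Z+0.01)/0.05*255,0,255).astype(np.uint8)
cv2.imwrite("pics/z_d.png",cv2.resize(vis[180:260,190:300],None,fx=5,fy=5,interpolation=cv2.INTER_NEAREST))
cv2.imwrite("pics/z_c.png",cv2.resize(vis[180:260,335:425],None,fx=5,fy=5,interpolation=cv2.INTER_NEAREST))
E
```

```text
table z 0.0003634310587893319 0.07748318525387302
```

View pics/z_d.png

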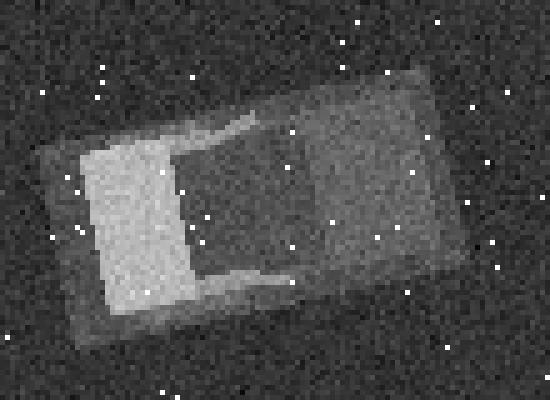

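View pics/z_c.png

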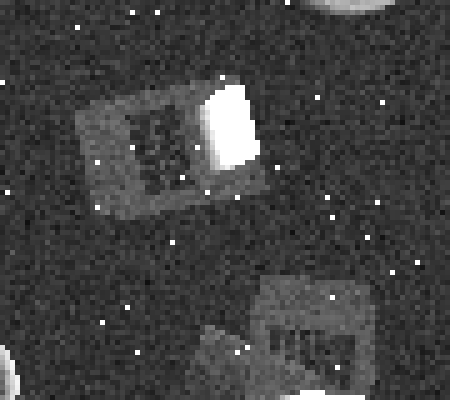

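```bash
python3 - <<'E'
from station import bot
from h import *
d=np.load("top_d0.npy"); c=bot.calibration("top"); P=pts(d,c); im=cv2.imread("pics/top0.png")
Z=cv2.medianBlur(P[...,2].astype(np.float32),3)
def rect(lo,hi,box,zt,name):
    m=np.zeros(Z.shape,np.uint8); x0,x1,y0,y1=box
    m[y0:y1,x0:x1]=((Z[y0:y1,x0:x1]>lo)&(Z[y0:y1,x0:x1]<hi))*255
    m=cv2.morphologyEx(m,cv2.MORPH_CLOSE,np.ones((7,7),np.uint8)); m=cv2.morphologyEx(m,cv2.MORPH_OPEN,np.ones((3,3),np.uint8))
    cs,_=cv2.findContours(m,cv2.RETR_EXTERNAL,cv2.CHAIN_APPROX_NONE); k=max(cs,key=cv2.contourArea)[:,0,:]
    w=np.array([ray(u,v,zt,c)[:2] for u,v in k]).astype(np.float32)*1000
    r=cv2.minAreaRect(w); b=cv2.boxPoints(r)
    e=[b[1]-b[0],b[2]-b[1]]; e=max(e,key=np.linalg.norm)
    if e[1]<0:e=-e
    print(name,np.round(r[0],1),np.round(r[1],1),"yaxis yaw-90 deg",round(np.degrees(np.arctan2(-e[0],e[1])),2))
    print('  moments-fit hull area',round(float(cv2.contourArea(cv2.convexHull(w)))))
rect(0.0035,.2,(190,300,180,260),0.006,"dock")
rect(0.0155,.2,(190,300,180,260),0.026,"toe+cheeks")
rect(0.022,.2,(190,300,180,260),0.026,"toe")
rect(0.004,.2,(335,395,180,232),0.008,"cassette all")
rect(0.004,.02,(335,395,180,232),0.008,"cassette frame")
rect(0.05,.2,(335,395,180,232),0.070,"grip")
g=Z>0.05; g[:, :335]=0;g[:,395:]=0;g[:180]=0;g[232:]=0
print("grip mean",P[g].mean(0),np.median(P[g][:,2]))
E
```

```text
dock [471.4 125.8] [121.4 232.6] yaxis yaw-90 deg 12.47
  moments-fit hull area 27736
toe+cheeks [461.5 171. ] [96.2 84.9] yaxis yaw-90 deg -76.69
  moments-fit hull area 7856
toe [457.5 187.8] [93.  50.1] yaxis yaw-90 deg -77.21
  moments-fit hull area 4487
cassette all [ 508.  -241.8] [ 70.8 100.7] yaxis yaw-90 deg 11.26
  moments-fit hull area 6857
cassette frame [ 507.9 -241.5] [ 70.8 100.2] yaxis yaw-90 deg 11.37
  moments-fit hull area 6731
grip [ 511.7 -263. ] [40.1 19.3] yaxis yaw-90 deg -78.07
  moments-fit hull area 650
grip mean [ 0.51128935 -0.26457226  0.06659978] 0.06829323112261343
```

```bash
cat >> h.py <<'E'
from scipy.spatial.transform import Rotation as Ro
def tool(o): 
    q=o['tool_rot']; return Ro.from_quat([q[1],q[2],q[3],q[0]]).as_matrix()
def go(o,p,yaw,pit=0):
    """shift in tool axes mm, and remaining rotvec in units; tool z along (-s,c) dir or its opposite"""
    R=tool(o); s,c=np.sin(np.radians(yaw)),np.cos(np.radians(yaw))
    print("tool axes z",np.round(R[:,2],3),"x",np.round(R[:,0],3),"pos",np.round(np.array(o['eef_pos'])*1000,1),"t",round(float(o['t']),2),"F",np.round(o['contact_force'],2),"M",np.round(o['torque'],2),"w",round(float(o['gripper_width'])*85.4,1))
    print("shift now axes",np.round(R.T@(np.array(p)-np.array(o['eef_pos'])*1000),1))
    for sg in (1,-1):
        z=sg*np.array([-s,c,0]); x=np.array([0,0,-1.]); Rt=np.stack([x,np.cross(z,x),z],1)
        rv=Ro.from_matrix(R.T@Rt).as_rotvec()
        print("sg",sg,"turn",np.round(np.degrees(rv)/6,3),"shift after turn",np.round(Rt.T@(np.array(p)-np.array(o['eef_pos'])*1000),1))
E
python3 - <<'E'
from station import bot
from h import *
go(bot.get_obs(),[512,-265,170],11.5)
E
```

```text
tool axes z [ 0.365 -0.931 -0.001] x [-0.001  0.001 -1.   ] pos [ 246.3 -628.   230.5] t 0.15 F [ 0.48 -0.22 -0.3 ] M [-0.02  0.    0.06] w 85.7
shift now axes [  60.8  379.9 -240.8]
sg 1 turn [-2.8347e+01 -3.0000e-03 -2.1000e-02] shift after turn [  60.5 -332.8  302.7]
sg -1 turn [ 1.653 -0.014  0.002] shift after turn [  60.5  332.8 -302.7]
```

```bash
python3 -m jog '0 33 -30 0.8 0 0 85; 0 33 -30 0.85 0 0 85; 0 33 -30 0 0 0 85; 0 33 -30 0 0 0 85; 0 33 -30 0 0 0 85'; python3 -m jog '0 33 -30 0 0 0 85; 0 33 -30 0 0 0 85; 0 33 -30 0 0 0 85; 0 25 -25 0 0 0 85; 0 0 0 0 0 0 85' ;python3 - <<'E'
from station import bot
from h import *
go(bot.get_obs(),[512,-265,200],11.5)
c=bot.calibration("wrist");im,d=bot.read_camera("wrist")
cv2.imwrite("pics/w1.png",im[:,:,::-1])
E
```

```text
t: 0.65
eef_pos: [0.369, -0.4406, 0.2312]
tool_rot: [0.548, 0.447, 0.548, -0.447]
contact_force: [0.6, 0.2, 0.3]
gripper_width: 0.991
t: 1.15
eef_pos: [0.4705, -0.2989, 0.2312]
tool_rot: [0.55, 0.446, 0.55, -0.444]
contact_force: [-0.2, 0.3, 0.3]
gripper_width: 0.998
tool axes z [ 0.209 -0.978 -0.002] x [ 0.001  0.003 -1.   ] pos [ 470.5 -298.9  231.2] t 1.15 F [-0.24  0.31  0.27] M [-0.03 -0.04  0.  ] w 85.2
shift now axes [ 31.4  47.6 -24.4]
sg 1 turn [-2.9908e+01  2.9000e-02 -3.3000e-02] shift after turn [ 31.2 -47.4  24.9]
sg -1 turn [ 0.092 -0.021 -0.019] shift after turn [ 31.2  47.4 -24.9]
```

View pics/w1.png

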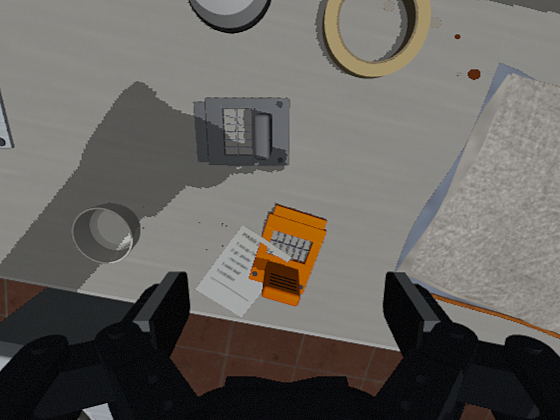

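The wrist view shows the grey cassette at (247,130), its grip at (262,136) and its nose to the left. The orange one at (290,255) is the decoy. I'll measure the cassette from this closer view.

```bash
cat >> h.py <<'E'
def rect3(P,Z,lo,hi,box,zt,c,name,im=None):
    m=np.zeros(Z.shape,np.uint8); x0,x1,y0,y1=box
    m[y0:y1,x0:x1]=((Z[y0:y1,x0:x1]>lo)&(Z[y0:y1,x0:x1]<hi))*255
    m=cv2.morphologyEx(m,cv2.MORPH_CLOSE,np.ones((7,7),np.uint8)); m=cv2.morphologyEx(m,cv2.MORPH_OPEN,np.ones((3,3),np.uint8))
    cs,_=cv2.findContours(m,cv2.RETR_EXTERNAL,cv2.CHAIN_APPROX_NONE); k=max(cs,key=cv2.contourArea)[:,0,:]
    w=np.array([ray(u,v,zt,c)[:2] for u,v in k]).astype(np.float32)*1000
    r=cv2.minAreaRect(w); b=cv2.boxPoints(r); e=max([b[1]-b[0],b[2]-b[1]],key=np.linalg.norm)
    if e[1]<0:e=-e
    a=np.degrees(np.arctan2(-e[0],e[1])); a=(a+45)%90-45
    print(name,np.round(r[0],1),np.round(r[1],1),"yaw",round(a,2))
    # edge line fits
    ya=np.array([-np.sin(np.radians(a)),np.cos(np.radians(a))]); xa=np.array([ya[1],-ya[0]]); q=(w-r[0])
    for ax,ot,nm in ((xa,ya,'x'),(ya,xa,'y')):
        t=q@ax; s=q@ot; L=np.abs(s).max()
        for sg in (1,-1):
            k2=(sg*t>np.abs(t).max()-4)&(np.abs(s)<0.7*L)
            if k2.sum()>8:
                vx,vy,px,py=cv2.fitLine(w[k2],cv2.DIST_HUBER,0,.01,.01).ravel()
                print("   side",nm,sg,"dist",round(float(np.median(t[k2])),2),"ang",round((np.degrees(np.arctan2(vy,vx))+45)%90-45,2),k2.sum())
E
python3 - <<'E'
from station import bot
from h import *
c=bot.calibration("wrist");im,d=bot.read_camera("wrist")
P=pts(d,c);Z=cv2.medianBlur(P[...,2].astype(np.float32),3)
print(np.median(Z[100:160,120:180]))
z0=0
b=(185,300,85,175)
rect3(P,Z,.004,.2,b,.008,c,"cas")
rect3(P,Z,.004,.02,b,.008,c,"frame")
rect3(P,Z,.06,.2,b,.070,c,"grip")
E
```

```text
-0.000105553816
cas [ 510.5 -241.3] [69. 99.] yaw 11.82
   side x 1 dist 34.48 ang 11.82 67
   side x -1 dist -34.47 ang 11.83 64
   side y 1 dist 49.01 ang 12.11 47
   side y -1 dist -49.49 ang 11.82 47
frame [ 510.5 -241.3] [69. 99.] yaw 11.82
   side x 1 dist 34.48 ang 11.82 67
   side x -1 dist -34.47 ang 11.83 64
   side y 1 dist 49.01 ang 12.11 47
   side y -1 dist -49.49 ang 11.82 47
grip [ 515.9 -266.3] [38.9 14.2] yaw 10.85
   side x 1 dist 19.38 ang 11.83 11
   side x -1 dist -19.38 ang 8.72 11
   side y 1 dist 6.93 ang 10.04 32
   side y -1 dist -7.12 ang 10.85 31
```

```bash
python3 - <<'E'
from station import bot
from h import *
go(bot.get_obs(),[515.5,-266,110],11.8)
E
```

```text
tool axes z [ 0.202 -0.979 -0.   ] x [-0.001  0.    -1.   ] pos [ 467.1 -304.1  231.1] t 1.25 F [-0.93 -0.5   1.09] M [-0.02  0.04 -0.05] w 85.0
shift now axes [121.1  55.1 -27.5]
sg 1 turn [2.9974e+01 7.0000e-03 3.0000e-03] shift after turn [121.1 -55.2  27.4]
sg -1 turn [-0.026 -0.002  0.005] shift after turn [121.1  55.2 -27.4]
```

```bash
python3 -m jog '20 27 -14 0 0 0 85; 20 28 -13 0 0 0 85; 40 0 0 0 0 0 85; 30 0 0 0 0 0 85; 0 0 0 0 0 0 85' ;python3 - <<'E'
from station import bot
from h import *
go(bot.get_obs(),[515.5,-266,30],11.8)
im,d=bot.read_camera("wrist")
cv2.imwrite("pics/w2.png",im[:,:,::-1])
E
```

```text
t: 1.75
eef_pos: [0.5114, -0.2678, 0.1171]
tool_rot: [0.544, 0.447, 0.55, -0.449]
contact_force: [-0.5, 0.2, 0.3]
gripper_width: 0.993
tool axes z [ 0.198 -0.98  -0.004] x [-0.008  0.002 -1.   ] pos [ 511.4 -267.8  117.1] t 1.75 F [-0.47  0.22  0.26] M [-0.05  0.03 -0.04] w 84.8
shift now axes [87.1  5.1 -0.6]
sg 1 turn [29.932  0.115  0.062] shift after turn [87.1 -4.4  1. ]
sg -1 turn [-0.068 -0.039  0.073] shift after turn [87.1  4.4 -1. ]
```

View pics/w2.png

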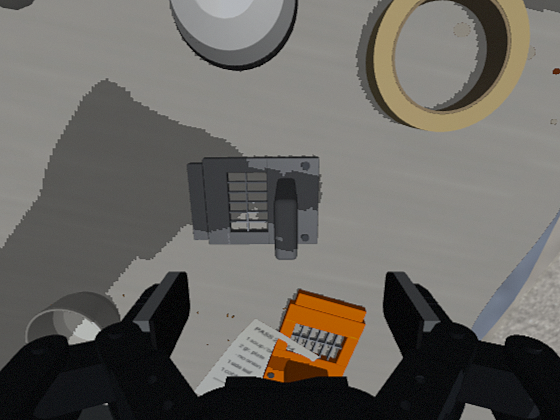

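The grip at (286,218) is centred between the fingers, so I'll descend.

```bash
python3 -m jog '30 3 0 0 0 0 85; 30 0 0 0 0 0 85; 20 0 0 0 0 0 85; 5 0 0 0 0 0 85; 0 0 0 0 0 0 85' ;python3 - <<'E'
from station import bot
from h import *
go(bot.get_obs(),[515.5,-266,30],11.8)
E
```

```text
t: 2.3
eef_pos: [0.5187, -0.2679, 0.0374]
tool_rot: [0.548, 0.448, 0.547, -0.448]
contact_force: [0.2, 0.1, 0.7]
gripper_width: 0.99
tool axes z [ 0.198 -0.98   0.001] x [ 0.001 -0.001 -1.   ] pos [ 518.7 -267.9   37.4] t 2.3 F [0.23 0.06 0.68] M [ 0.03  0.   -0.02] w 84.6
shift now axes [ 7.4 -2.8 -2.5]
sg 1 turn [ 2.994e+01 -1.100e-02 -1.500e-02] shift after turn [7.4 2.7 2.6]
sg -1 turn [-0.06   0.009 -0.007] shift after turn [ 7.4 -2.7 -2.6]
```

```bash
python3 -m jog '5 -2.5 -2.5 0 0 0 85; 0 0 0 0 0 0 40; 0 0 0 0 0 0 40;0 0 0 0 0 0 25; 0 0 0 0 0 0 25' 60; python3 - <<'E'
from station import bot
from h import *
go(bot.get_obs(),[515.5,-266,30],11.8)
E
```

```text
t: 2.8
eef_pos: [0.5157, -0.2649, 0.0317]
tool_rot: [0.548, 0.447, 0.547, -0.447]
contact_force: [-0.3, 0.5, 0.1]
gripper_width: 0.33
tool axes z [ 0.2  -0.98  0.  ] x [ 0.001 -0.    -1.   ] pos [ 515.7 -264.9   31.7] t 2.8 F [-0.34  0.5   0.08] M [-0.   -0.02  0.01] w 28.2
shift now axes [ 1.7 -0.4  1. ]
sg 1 turn [ 2.9953e+01 -8.0000e-03 -6.0000e-03] shift after turn [ 1.7  0.4 -1. ]
sg -1 turn [-0.047  0.004 -0.005] shift after turn [ 1.7 -0.4  1. ]
```

```bash
python3 -m jog '0 0 1 0 0 0 18; 0 0 0 0 0 0 8; 0 0 0 0 0 0 8;0 0 0 0 0 0 8; 0 0 0 0 0 0 8' 70; python3 - <<'E'
from station import bot
from h import *
go(bot.get_obs(),[515.5,-266,30],11.8)
E
```

```text
t: 3.3
eef_pos: [0.5158, -0.2661, 0.0316]
tool_rot: [0.548, 0.447, 0.547, -0.447]
contact_force: [-0.5, -0.7, 3.8]
gripper_width: 0.155
tool axes z [ 0.2   -0.98   0.001] x [ 0.001 -0.    -1.   ] pos [ 515.8 -266.1   31.6] t 3.3 F [-0.53 -0.69  3.78] M [-0.08  0.08  0.01] w 13.3
shift now axes [ 1.6 -0.3 -0.2]
sg 1 turn [ 2.9952e+01 -7.0000e-03 -8.0000e-03] shift after turn [1.6 0.3 0.2]
sg -1 turn [-0.048  0.005 -0.004] shift after turn [ 1.6 -0.3 -0.2]
```

```bash
python3 -m jog '-10 0 0 0 0 0 8; -30 0 0 0 0 0 8; -40 0 0 0 0 0 8;-40 0 0 0 0 0 8; 0 0 0 0 0 0 8'; python3 -m jog '0 0 -40 0 0 0 8; 0 0 -40 0 0 0 8; 0 0 -40 0 0 0 8;0 0 -30 0.1 0 0 8; 0 0 0 0 0 0 8'; python3 - <<'E'
from station import bot
from h import *
go(bot.get_obs(),[491,38,150],12.6)
c=bot.calibration("wrist");im,d=bot.read_camera("wrist")
cv2.imwrite("pics/w3.png",im[:,:,::-1]); np.save("w3.npy",d); np.save("w3T.npy",c['T'])
E
```

```text
t: 3.8
eef_pos: [0.5187, -0.2669, 0.157]
tool_rot: [0.551, 0.448, 0.544, -0.446]
contact_force: [0.9, -0.5, -2.6]
gripper_width: 0.153
t: 4.3
eef_pos: [0.4837, -0.1136, 0.1503]
tool_rot: [0.545, 0.448, 0.548, -0.448]
contact_force: [0.3, 0.3, -3.0]
gripper_width: 0.156
tool axes z [ 0.196 -0.981 -0.003] x [-0.003  0.002 -1.   ] pos [ 483.7 -113.6  150.3] t 4.3 F [ 0.27  0.25 -3.04] M [-0.03 -0.04 -0.01] w 13.3
shift now axes [   0.6   36.9 -147.2]
sg 1 turn [29.785  0.04   0.046] shift after turn [  0.3 -40.2 146.4]
sg -1 turn [-0.215 -0.029  0.026] shift after turn [   0.3   40.2 -146.4]
```

View pics/w3.png

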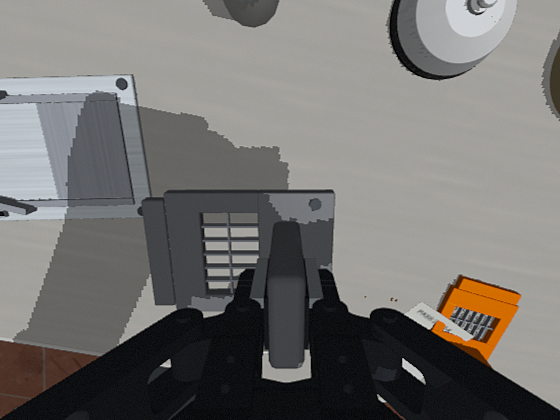

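```bash
python3 -m jog '0 0 -40 0 0 0 8; 0 0 -40 -0.1 0 0 8; 0 0 -35 -0.1 0 0 8;0 0 0 0 0 0 8; 0 0 0 0 0 0 8'; python3 - <<'E'
from station import bot
from h import *
go(bot.get_obs(),[491,38,150],12.6)
c=bot.calibration("wrist");im,d=bot.read_camera("wrist")
cv2.imwrite("pics/w4.png",im[:,:,::-1]); np.save("w4.npy",d); np.save("w4T.npy",c['T'])
E
```

```text
t: 4.85
eef_pos: [0.4633, -0.0065, 0.1509]
tool_rot: [0.55, 0.444, 0.55, -0.445]
contact_force: [0.6, -0.2, -2.6]
gripper_width: 0.156
tool axes z [ 0.211 -0.978  0.   ] x [-0.001 -0.    -1.   ] pos [463.3  -6.5 150.9] t 4.85 F [ 0.59 -0.21 -2.64] M [-0.13 -0.01  0.01] w 13.3
shift now axes [  0.8  36.4 -37.6]
sg 1 turn [ 2.9926e+01  1.3000e-02 -4.0000e-03] shift after turn [  0.9 -36.7  37.4]
sg -1 turn [-0.074  0.003  0.008] shift after turn [  0.9  36.7 -37.4]
```

View pics/w4.png

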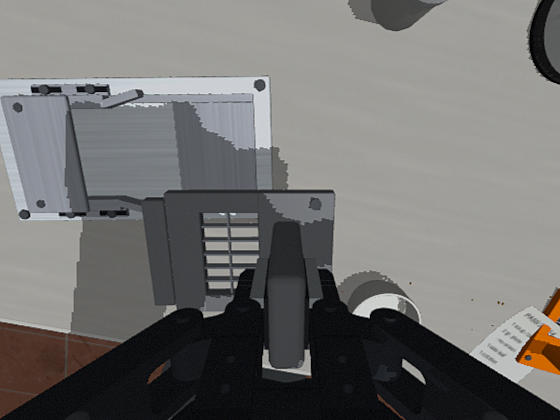

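The wrist view shows:
- dock plate from (2,79) to (268,77) along the top, bottom left (22,220)
- toe front edge from (68,96) to (88,212)
- held cassette at (250,250), unobstructed

Next I'll measure from this view.

```bash
python3 - <<'E'
from station import bot
from h import *
c=dict(bot.calibration("wrist")); c['T']=np.load("w4T.npy"); d=np.load("w4.npy")
P=pts(d,c);Z=cv2.medianBlur(P[...,2].astype(np.float32),3)
print("table",np.median(Z[20:60,100:300]),"plate",np.median(Z[215:218,30:60]),"pocket",np.median(Z[120:180,100:165]),"sill",np.median(Z[110:180,200:240]),"toe",np.median(Z[110:190,20:60]))
rect3(P,Z,.0225,.05,(0,100,80,225),.026,c,"toe")
# plate upper long edge, right edge from mask>3mm
m=((Z>.003)&(Z<.05)).astype(np.uint8)
def line(px,zt,lab):
    w=np.array([ray(u,v,zt,c)[:2]*1000 for u,v in px],np.float32)
    vx,vy,x,y=cv2.fitLine(w,cv2.DIST_HUBER,0,.01,.01).ravel()
    print(lab,"pt",np.round([x,y],1),"dir yaw",round((np.degrees(np.arctan2(vy,vx))+45)%90-45,2))
    return np.array([x,y])
up=[(u,50+np.argmax(m[50:130,u])-.5) for u in range(20,260)]
line(up,.006,"plate +x edge")
r=[(300-np.argmax(m[v,300:200:-1])+.5,v) for v in range(82,180)]
line(r,.006,"plate -y edge")
# sill step: column profile z averaged along direction
yaw=np.radians(12.6); ya=np.array([-np.sin(yaw),np.cos(yaw)]); xa=np.array([ya[1],-ya[0]])
Q=P[...,:2]*1000-np.array([471.4,125.8]); Y=Q@ya; X=Q@xa
# use band across x -10..30
sel=(np.abs(X-15)<15)&(Z>-.01)&(Z<.05)
for y in range(-118,80,3):
    k=sel&(np.abs(Y-y)<1.5)
    if k.sum()>5: print(y,round(float(np.median(P[...,2][k]))*1000,1),end='; ')
print()
for s in (-1,1): 
  for y in (0,10,20,28):
    k=(np.abs(Y-y)<3)&(Z>.012)&(Z<.04)&(s*X>20)&(s*X<60)
    if k.any(): print(s,y,np.round(np.percentile(X[k],[2,98]),1),round(float(np.median(Z[k]))*1000,1))
# held cassette
m2=(200<0)
k=(P[...,2]>.10)&(P[...,2]<.14)
rect3(P,Z,.115,.14,(138,260,185,310),.127,c,"cas part")
E
```

```text
table -0.00019237208 plate 0.005613679 pocket 0.005603048 sill 0.009622071 toe 0.025665177
toe [461.  188.4] [92.2 53.3] yaw 12.8
   side x 1 dist 45.9 ang 13.67 50
   side x -1 dist -45.9 ang 12.12 44
   side y 1 dist 24.19 ang 12.64 82
   side y -1 dist -25.97 ang 12.94 82
plate +x edge pt [535.5 129.2] dir yaw 12.78
plate -y edge pt [514.3  17.9] dir yaw 12.84
-118 -0.2; -115 0.5; -112 5.6; -109 5.7; -106 5.6; -103 5.5; -100 9.1; -97 9.5; -94 9.6; -91 9.6; -88 9.5; -85 9.6; -82 9.5; -79 9.6; -76 9.7; -73 9.8; -70 9.5; -67 9.6; -64 9.5; -61 9.6; -58 9.6; -55 9.7; -52 9.6; -49 9.7; -46 9.6; -43 9.5; -40 9.6; -37 9.7; -34 5.6; -31 5.6; -28 5.6; -25 5.5; -22 5.7; -19 5.6; -16 5.6; -13 5.5; -10 5.6; -7 5.6; -4 5.7; -1 5.5; 2 5.6; 5 5.6; 8 5.6; 11 5.6; 14 5.6; 17 5.6; 20 5.6; 23 5.5; 26 5.6; 29 5.6; 32 5.7; 35 5.6; 38 6.1; 41 23.7; 44 24.5; 47 24.7; 50 25.6; 53 25.7; 56 25.6; 59 25.7; 62 25.8; 65 25.7; 68 25.7; 71 25.6; 74 25.7; 77 25.6; 
-1 0 [-43.8 -36.9] 19.7
-1 10 [-40.9 -34. ] 19.8
-1 20 [-48.8 -32.9] 19.7
-1 28 [-50.5 -33. ] 19.8
1 0 [44.2 50.8] 19.8
1 10 [41.3 47.9] 19.8
1 20 [39.9 55.6] 19.9
1 28 [40.  57.1] 19.7
cas part [455.3  37.9] [69.7 60.6] yaw 12.12
   side x 1 dist 34.83 ang 12.12 85
   side x -1 dist -34.17 ang 7.85 63
   side y 1 dist 30.03 ang 12.21 83
   side y -1 dist -28.4 ang 8.89 68
```

```bash
python3 -m jog '0 18 -19 0.05 0 0 8; 0 18 -19 0.05 0 0 8; 30 0 0 0 0 0 8;30 0 0 0 0 0 8; 20 0 0 0 0 0 8';python3 -m jog '10 0 0 0 0 0 8;0 0 0 0 0 0 8;0 0 0 0 0 0 8'; python3 - <<'E'
from station import bot
from h import *
go(bot.get_obs(),[495.5,35.9,54],12.8)
E
```

```text
t: 5.4
eef_pos: [0.4904, 0.0363, 0.0693]
tool_rot: [0.547, 0.447, 0.547, -0.449]
contact_force: [0.3, -0.0, -2.7]
gripper_width: 0.154
t: 5.7
eef_pos: [0.4916, 0.0379, 0.0618]
tool_rot: [0.548, 0.448, 0.547, -0.448]
contact_force: [0.6, 1.0, -3.1]
gripper_width: 0.152
tool axes z [ 0.198 -0.98   0.   ] x [ 0.001 -0.    -1.   ] pos [491.6  37.9  61.8] t 5.7 F [ 0.55  1.   -3.08] M [-0.03 -0.06 -0.01] w 13.0
shift now axes [7.8 3.5 2.7]
sg 1 turn [ 2.9772e+01 -1.1000e-02 -5.0000e-03] shift after turn [ 7.8 -3.4 -2.8]
sg -1 turn [-0.228  0.003 -0.007] shift after turn [7.8 3.4 2.8]
```

```bash
python3 -m jog '8 3.4 2.5 -0.23 0 0 8;0 0 0 0 0 0 8;0 0 0 0 0 0 8'; python3 - <<'E'
from station import bot
from h import *
go(bot.get_obs(),[495.5,35.9,54],12.8)
c=bot.calibration("wrist");im,d=bot.read_camera("wrist")
cv2.imwrite("pics/w5.png",im[:,:,::-1]); np.save("w5.npy",d); np.save("w5T.npy",c['T'])
im,d=bot.read_camera("top"); np.save("t5.npy",d)
cv2.imwrite("pics/t5.png",im[:,:,::-1])
cv2.imwrite("pics/t5z.png",cv2.resize(im[150:270,180:320,::-1],None,fx=5,fy=5,interpolation=cv2.INTER_CUBIC))
E
```

```text
t: 6.0
eef_pos: [0.495, 0.0367, 0.0536]
tool_rot: [0.553, 0.441, 0.553, -0.441]
contact_force: [0.3, 0.1, -2.3]
gripper_width: 0.153
tool axes z [ 0.223 -0.975  0.   ] x [ 0.001  0.    -1.   ] pos [495.   36.7  53.6] t 6.0 F [ 0.26  0.09 -2.32] M [-0.06  0.    0.02] w 13.1
shift now axes [-0.4  0.3  0.9]
sg 1 turn [-2.9987e+01  8.0000e-03  1.0000e-03] shift after turn [-0.4 -0.3 -0.9]
sg -1 turn [ 0.013  0.001 -0.005] shift after turn [-0.4  0.3  0.9]
```

View pics/w5.png

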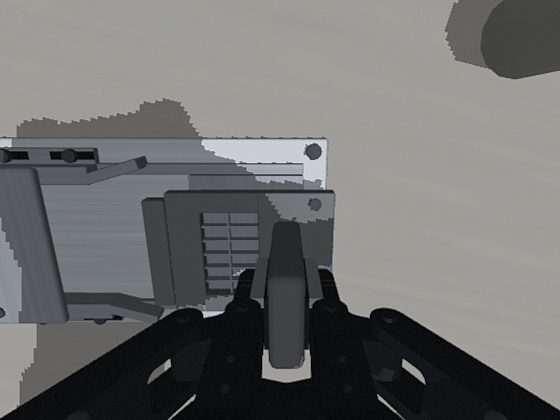

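View pics/t5z.png

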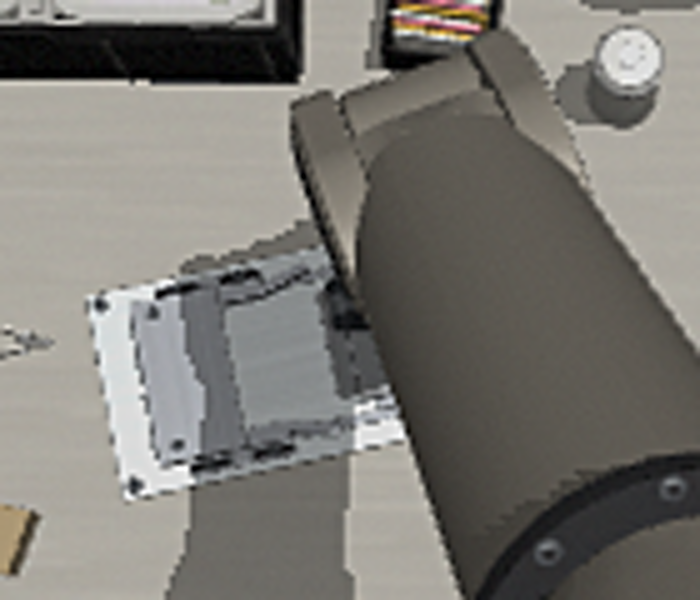

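The wrist view has the cassette body's far edge at row 191 and its nose at x≈150. The cheek mouths are at (145,160) and (160,310), with the nose between them. I'll measure the lateral offset.

```bash
cat > lat.py <<'E'
from station import bot
from h import *
import sys
def lat(dn,Tn,tcp,yawd=12.8,zb=None):
    c=dict(bot.calibration("wrist")); c['T']=np.load(Tn); d=np.load(dn)
    P=pts(d,c)*1000;Z=cv2.medianBlur(P[...,2].astype(np.float32),3)
    yaw=np.radians(yawd); ya=np.array([-np.sin(yaw),np.cos(yaw)]); xa=np.array([ya[1],-ya[0]])
    Q=P[...,:2]-np.array([469.6,150.0]); S=Q@ya+24; X=Q@xa
    t=np.array(tcp[:2])-np.array([469.6,150.0]); print("tcp s",round(t@ya+24,1),"x",round(t@xa,2))
    for s in (20,28,35):
        L=[]
        for sg in (-1,1):
            k=(np.abs(S-s)<2)&(Z>16)&(Z<22)&(sg*X>25)&(sg*X<60)
            if k.any(): L.append(np.percentile(np.abs(X[k]),2)*sg)
        print("cheek",s,np.round(L,1),"mid",np.round(np.mean(L),2))
    # plate edges
    for s in (-60,-20,50,): 
        k=(np.abs(S-s)<2)&(Z>3.5)&(Z<8)&(X>45)&(X<75)
        if k.any(): print("plate+x edge",s,np.round(np.percentile(X[k],98)-60,2))
    zt=zb+8
    for s in np.array([70,58,50,40])+t@ya+24-25+ -20:
        k=(np.abs(S-s)<1.5)&(np.abs(Z-zt)<3)&(np.abs(X)<45)
        if k.any(): a,b=np.percentile(X[k],[1,99]); print("cas s",round(s,1),np.round([a,b,(a+b)/2,b-a],1))
    k=(np.abs(Z-zt)<3)&(np.abs(X)<25)&(S>t@ya+24+40)&(S<t@ya+24+85); print("nose s",np.round(np.percentile(S[k],99),1), "z",np.median(Z[k]))
    for xx in (-15,0,15,30):
        k=(np.abs(X-xx)<2)&(Z>15)&(Z<30)&(S>20); 
        if k.any(): print("toe edge",xx,np.round(np.percentile(S[k],1),1))
E
python3 - <<'E'
from lat import *
lat("w5.npy","w5T.npy",[495,36.7],zb=22)
E
```

```text
tcp s -92.1 x -0.33
cheek 20 [-36.1  36.8] mid 0.36
cheek 28 [-36.2  36.7] mid 0.27
cheek 35 [-36.   36.8] mid 0.37
plate+x edge -60 -0.36
plate+x edge -20 -0.33
plate+x edge 50 -0.39
cas s -67.1 [-8.7 34.8 13.  43.5]
cas s -79.1 [-1.2 34.8 16.8 36. ]
cas s -87.1 [19.2 34.9 27.  15.8]
cas s -97.1 [17.1 34.9 26.  17.8]
nose s -16.9 z 29.624727
toe edge -15 38.9
toe edge 0 39.1
toe edge 15 38.8
toe edge 30 38.6
```

Laterally it is off by about 0.4 mm and the yaw matches. I'll lower onto the sill and watch the force.

```bash
python3 -m jog '7 0.4 0 0 0 0 8;2 0 0 0 0 0 8;0 0 0 0 0 0 8'; python3 -m jog '1 0 0 0 0 0 8;1 0 0 0 0 0 8;0 0 0 0 0 0 8'
```

```text
t: 6.4
eef_pos: [0.4946, 0.0369, 0.0438]
tool_rot: [0.553, 0.44, 0.553, -0.441]
contact_force: [0.2, 0.4, -3.1]
gripper_width: 0.151
t: 6.7
eef_pos: [0.495, 0.037, 0.0422]
tool_rot: [0.553, 0.441, 0.553, -0.441]
contact_force: [0.4, 0.1, -4.0]
gripper_width: 0.154
```

```bash
python3 -m jog '1 0 0 0 0 0 8;0 0 0 0 0 0 8'; python3 -m jog '1 0 0 0 0 0 8;0 0 0 0 0 0 8'
```

```text
t: 6.9
eef_pos: [0.4952, 0.0369, 0.0415]
tool_rot: [0.553, 0.441, 0.553, -0.441]
contact_force: [-0.7, -0.5, 0.0]
gripper_width: 0.155
t: 7.1
eef_pos: [0.4952, 0.0369, 0.0415]
tool_rot: [0.553, 0.441, 0.553, -0.441]
contact_force: [-4.3, -1.2, 13.5]
gripper_width: 0.154
```

Sill contact at TCP z≈41.5. I'll ease off 1 mm, then slide.

```bash
python3 -m jog '-1 0 0 0 0 0 8;0 0 -4 0 0 0 8;0 0 -5 0 0 0 8;0 0 -5 0 0 0 8;0 0 0 0 0 0 8';  python3 -m jog '0 0 -5 0 0 0 8;0 0 -5 0 0 0 8;0 0 0 0 0 0 8'; python3 - <<'E'
from station import bot
from lat import *
o=bot.get_obs()
t=np.array(o['eef_pos'])*1000
go(o,t,12.8)
c=bot.calibration("wrist");im,d=bot.read_camera("wrist")
cv2.imwrite("pics/w6.png",im[:,:,::-1]); np.save("w6.npy",d); np.save("w6T.npy",c['T'])
lat("w6.npy","w6T.npy",t,zb=10)
E
```

```text
t: 7.6
eef_pos: [0.4922, 0.0516, 0.0415]
tool_rot: [0.553, 0.441, 0.553, -0.44]
contact_force: [0.2, -1.0, 3.2]
gripper_width: 0.151
t: 7.9
eef_pos: [0.49, 0.0608, 0.0415]
tool_rot: [0.553, 0.441, 0.553, -0.44]
contact_force: [-0.4, -1.6, 5.6]
gripper_width: 0.154
tool axes z [ 0.224 -0.975  0.   ] x [ 0.001  0.    -1.   ] pos [490.   60.8  41.5] t 7.9 F [-0.4  -1.63  5.59] M [-0.39 -0.03 -0.04] w 13.2
shift now axes [0. 0. 0.]
sg 1 turn [-2.998e+01  1.000e-02  1.000e-03] shift after turn [0. 0. 0.]
sg -1 turn [ 0.02   0.    -0.007] shift after turn [0. 0. 0.]
tcp s -67.5 x 0.11
cheek 20 [-36.1  36.8] mid 0.33
cheek 28 [-36.   36.9] mid 0.48
cheek 35 [-36.  37.] mid 0.48
plate+x edge -60 -0.4
plate+x edge -20 -0.39
plate+x edge 50 -0.1
cas s -42.5 [-8.4 35.5 13.5 43.8]
cas s -54.5 [-0.4 35.1 17.4 35.5]
cas s -62.5 [19.6 35.3 27.5 15.7]
cas s -72.5 [17.6 35.2 26.4 17.6]
nose s 7.7 z 17.605732
toe edge -15 39.1
toe edge 0 39.1
toe edge 15 38.7
toe edge 30 39.0
```

View pics/w6.png

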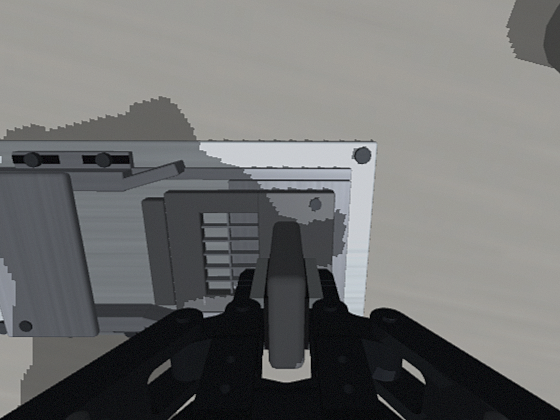

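The cassette is centred within 0.2 mm, with its nose at s=7.7 in the mouth. I'll carry on, keeping the press light.

```bash
python3 -m jog '-0.3 0 -4 0 0 0 8;0 0 -4 0 0 0 8;0 0 -4 0 0 0 8;0 0 0 0 0 0 8'; python3 -m jog '0 0 -4 0 0 0 8;0 0 -4 0 0 0 8;0 0 -4 0 0 0 8;0 0 0 0 0 0 8'
```

```text
t: 8.35
eef_pos: [0.4867, 0.0729, 0.0416]
tool_rot: [0.553, 0.44, 0.553, -0.44]
contact_force: [0.7, -2.5, 2.6]
gripper_width: 0.152
t: 8.75
eef_pos: [0.484, 0.0848, 0.0415]
tool_rot: [0.553, 0.44, 0.553, -0.44]
contact_force: [-1.1, -1.1, 2.9]
gripper_width: 0.156
```

```bash
python3 -m jog '0 0 -4 0 0 0 8;0 0 -4 0 0 0 8;0 0 0 0 0 0 8';python3 -m jog '0 0 -3 0 0 0 8;0 0 -3 0 0 0 8;0 0 0 0 0 0 8'; python3 - <<'E'
from station import bot
from lat import *
o=bot.get_obs()
t=np.array(o['eef_pos'])*1000
go(o,t,12.8)
c=bot.calibration("wrist");im,d=bot.read_camera("wrist")
cv2.imwrite("pics/w7.png",im[:,:,::-1]); np.save("w7.npy",d); np.save("w7T.npy",c['T'])
lat("w7.npy","w7T.npy",t,zb=10)
E
```

```text
t: 9.05
eef_pos: [0.4822, 0.0925, 0.0416]
tool_rot: [0.553, 0.441, 0.553, -0.44]
contact_force: [0.9, -0.9, 2.1]
gripper_width: 0.149
t: 9.35
eef_pos: [0.481, 0.0981, 0.0415]
tool_rot: [0.553, 0.441, 0.553, -0.44]
contact_force: [-0.3, -0.5, 1.3]
gripper_width: 0.157
tool axes z [ 0.224 -0.975 -0.001] x [-0.  0. -1.] pos [481.   98.1  41.5] t 9.35 F [-0.28 -0.48  1.29] M [-0.25  0.03 -0.03] w 13.4
shift now axes [0. 0. 0.]
sg 1 turn [-2.9978e+01 -2.0000e-03 -8.0000e-03] shift after turn [0. 0. 0.]
sg -1 turn [ 0.022 -0.005  0.001] shift after turn [0. 0. 0.]
tcp s -29.1 x -0.41
cheek 20 [-25.3  25.5] mid 0.07
cheek 28 [-25.1  25.6] mid 0.26
cheek 35 [-25.1  25.5] mid 0.2
plate+x edge -60 -0.35
plate+x edge -20 -0.4
plate+x edge 50 -0.09
cas s -4.1 [-8.7 44.7 18.  53.4]
cas s -16.1 [-1.  34.7 16.9 35.7]
cas s -24.1 [19.4 34.7 27.  15.4]
cas s -34.1 [17.3 34.9 26.1 17.6]
nose s 40.9 z 17.5708
toe edge -15 21.1
toe edge 0 21.1
toe edge 15 21.0
toe edge 30 20.7
```

View pics/w7.png

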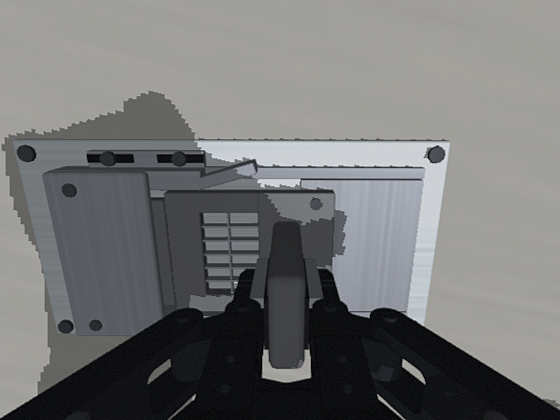

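The nose has gone cleanly under the toe at (155,200–310). Now for the plunger, in small steps.

```bash
python3 -m jog '0 0.4 -2 0 0 0 8;0 0 -2 0 0 0 8;0 0 -2 0 0 0 8;0 0 0 0 0 0 8';python3 -m jog '0 0 -2 0 0 0 8;0 0 -1 0 0 0 8;0 0 0 0 0 0 8'; python3 - <<'E'
from station import bot
from h import *
F=[];
for i in range(1):
    o=bot.get_obs();print(np.round(o['contact_force'],2),(np.array(o['eef_pos'])*1000-[469.6,150,0])@[-.2216,.975,0]+24)
E
```

```text
t: 9.8
eef_pos: [0.4801, 0.1039, 0.0415]
tool_rot: [0.553, 0.441, 0.553, -0.44]
contact_force: [1.3, -0.6, 0.2]
gripper_width: 0.157
t: 10.1
eef_pos: [0.4794, 0.1066, 0.0415]
tool_rot: [0.553, 0.441, 0.553, -0.441]
contact_force: [0.3, -0.1, -0.9]
gripper_width: 0.155
[ 0.28 -0.14 -0.88] -20.45917830938398
```

```bash
for i in 1; do python3 -m jog '0 0 -1 0 0 0 8;0 0 0 0 0 0 8'; python3 -m jog '0 0 -1 0 0 0 8;0 0 0 0 0 0 8';python3 -m jog '0 0 -1 0 0 0 8;0 0 0 0 0 0 8'; python3 -m jog '0 0 -1 0 0 0 8;0 0 0 0 0 0 8'; done
```

```text
t: 10.3
eef_pos: [0.4792, 0.1075, 0.0415]
tool_rot: [0.553, 0.441, 0.553, -0.441]
contact_force: [-0.0, -1.0, -2.2]
gripper_width: 0.152
t: 10.5
eef_pos: [0.479, 0.1084, 0.0415]
tool_rot: [0.553, 0.441, 0.553, -0.441]
contact_force: [0.0, 0.5, -0.9]
gripper_width: 0.152
t: 10.7
eef_pos: [0.4788, 0.1094, 0.0415]
tool_rot: [0.553, 0.441, 0.553, -0.441]
contact_force: [-0.0, -0.4, -2.0]
gripper_width: 0.153
t: 10.9
eef_pos: [0.4786, 0.1104, 0.0416]
tool_rot: [0.553, 0.441, 0.553, -0.441]
contact_force: [-0.4, 0.4, -3.3]
gripper_width: 0.15
```

```bash
for i in 1; do python3 -m jog '0 0 -1 0 0 0 8;0 0 0 0 0 0 8'; python3 -m jog '0 0 -1 0 0 0 8;0 0 0 0 0 0 8'; done
```

```text
t: 11.1
eef_pos: [0.4785, 0.1105, 0.0416]
tool_rot: [0.553, 0.441, 0.553, -0.441]
contact_force: [0.5, -2.5, -1.8]
gripper_width: 0.156
t: 11.3
eef_pos: [0.4782, 0.1116, 0.0416]
tool_rot: [0.553, 0.441, 0.553, -0.441]
contact_force: [0.2, -3.0, -1.8]
gripper_width: 0.159
```

```bash
python3 -m jog '0 0 -1 0 0 0 8;0 0 0 0 0 0 8;0 0 0 0 0 0 8'
```

```text
t: 11.6
eef_pos: [0.478, 0.1128, 0.0416]
tool_rot: [0.553, 0.441, 0.553, -0.441]
contact_force: [1.0, -4.4, -1.1]
gripper_width: 0.154
```

Plunger contact at y≈110.5, and the force rises as specified (4.4 N at about 2.3 mm). I'm aiming for about 6.3 mm in.

```bash
python3 -m jog '0 0 -1 0 0 0 8;0 0 0 0 0 0 8;0 0 0 0 0 0 8'; python3 -m jog '0 0 -1 0 0 0 8;0 0 0 0 0 0 8;0 0 0 0 0 0 8';python3 -m jog '0 0 -1 0 0 0 8;0 0 0 0 0 0 8;0 0 0 0 0 0 8'
```

```text
t: 11.9
eef_pos: [0.4778, 0.1138, 0.0416]
tool_rot: [0.553, 0.441, 0.553, -0.441]
contact_force: [1.5, -4.9, -1.7]
gripper_width: 0.153
t: 12.2
eef_pos: [0.4776, 0.1146, 0.0416]
tool_rot: [0.553, 0.441, 0.553, -0.441]
contact_force: [1.1, -6.3, -1.0]
gripper_width: 0.15
t: 12.5
eef_pos: [0.4774, 0.1155, 0.0416]
tool_rot: [0.553, 0.441, 0.553, -0.441]
contact_force: [0.5, -5.5, -1.1]
gripper_width: 0.157
```

```bash
python3 -m jog '0 0 -1.2 0 0 0 8;0 0 0 0 0 0 8;0 0 0 0 0 0 8'; python3 -m jog '1 0 0 0 0 0 8;0 0 0 0 0 0 8'; python3 -m jog '1 0 0 0 0 0 8;0 0 0 0 0 0 8'
```

```text
t: 12.8
eef_pos: [0.4772, 0.1164, 0.0416]
tool_rot: [0.553, 0.441, 0.553, -0.441]
contact_force: [0.5, -6.3, -1.7]
gripper_width: 0.154
t: 13.0
eef_pos: [0.4773, 0.1164, 0.0406]
tool_rot: [0.553, 0.441, 0.553, -0.441]
contact_force: [1.7, -6.9, -1.2]
gripper_width: 0.154
t: 13.2
eef_pos: [0.4774, 0.1164, 0.0397]
tool_rot: [0.553, 0.441, 0.553, -0.441]
contact_force: [1.1, -6.3, -1.5]
gripper_width: 0.16
```

```bash
python3 -m jog '1 0 0 0 0 0 8;0 0 0 0 0 0 8'; python3 -m jog '1 0 0 0 0 0 8;0 0 0 0 0 0 8';  python3 -m jog '0.5 0 0 0 0 0 8;0 0 0 0 0 0 8'
```

```text
t: 13.4
eef_pos: [0.4774, 0.1165, 0.0387]
tool_rot: [0.553, 0.441, 0.553, -0.441]
contact_force: [1.7, -6.5, -0.7]
gripper_width: 0.157
t: 13.6
eef_pos: [0.4775, 0.1165, 0.0377]
tool_rot: [0.553, 0.441, 0.553, -0.441]
contact_force: [1.8, -5.7, -0.3]
gripper_width: 0.154
t: 13.8
eef_pos: [0.4776, 0.1164, 0.0375]
tool_rot: [0.553, 0.441, 0.552, -0.441]
contact_force: [0.2, -6.4, 3.9]
gripper_width: 0.152
```

It's on the pocket floor: a 4.1 mm drop, then Fz rises. I'll let the plunger ease it back against the step, then look before releasing.

```bash
python3 -m jog '0.2 0 0 0 0 0 8;0 0 0.6 0 0 0 8;0 0 0 0 0 0 8'; python3 -m jog '0 0 0.6 0 0 0 8;0 0 0 0 0 0 8'; python3 - <<'E'
from station import bot
import cv2
for n in("wrist","side"):
    im,d=bot.read_camera(n); cv2.imwrite(f"pics/{n}8.png",im[:,:,::-1])
E
```

```text
t: 14.1
eef_pos: [0.4776, 0.1164, 0.0376]
tool_rot: [0.553, 0.441, 0.553, -0.441]
contact_force: [-0.6, -6.0, 6.9]
gripper_width: 0.154
t: 14.3
eef_pos: [0.4776, 0.1164, 0.0376]
tool_rot: [0.553, 0.441, 0.553, -0.44]
contact_force: [-1.7, -4.5, 6.3]
gripper_width: 0.155
```

View pics/wrist8.png

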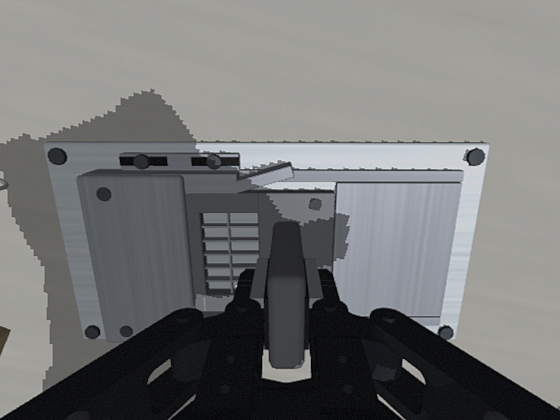

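The tail edge at x≈334 sits right at the sill end (≈336), below the sill top. Releasing.

```bash
python3 -m jog '0 0 0 0 0 0 20;0 0 0 0 0 0 30;0 0 0 0 0 0 40;0 0 0 0 0 0 40;0 0 0 0 0 0 40'; python3 -m jog '-5 0 0 0 0 0 40;-20 0 0 0 0 0 40;-30 0 0 0 0 0 40;-30 0 0 0 0 0 40;-30 0 0 0 0 0 40'; python3 - <<'E'
from lat import *
o=bot.get_obs(); t=np.array(o['eef_pos'])*1000
c=bot.calibration("wrist");im,d=bot.read_camera("wrist")
cv2.imwrite("pics/w9.png",im[:,:,::-1]); np.save("w9.npy",d); np.save("w9T.npy",c['T'])
P=pts(d,c)*1000; ya=np.array([-.2216,.975]);xa=np.array([.975,.2216]);Q=P[...,:2]-[469.6,150];S=Q@ya+24;X=Q@xa
for xb in (-28,28):
    print(xb,[(s,round(float(np.median(P[...,2][(abs(X-xb)<4)&(abs(S-s)<1)])),1)) for s in range(-50,48,3)])
E
```

```text
t: 14.9
eef_pos: [0.4774, 0.1163, 0.0369]
tool_rot: [0.553, 0.441, 0.553, -0.44]
contact_force: [-0.7, 0.9, -0.2]
gripper_width: 0.469
t: 15.4
eef_pos: [0.4771, 0.116, 0.1534]
tool_rot: [0.553, 0.441, 0.553, -0.441]
contact_force: [1.8, 0.6, 0.0]
gripper_width: 0.466
-28 [(-50, 9.4), (-47, 9.9), (-44, 9.8), (-41, 9.7), (-38, 9.3), (-35, 13.5), (-32, 13.6), (-29, 13.9), (-26, 15.0), (-23, 14.4), (-20, 13.2), (-17, nan), (-14, nan), (-11, nan), (-8, nan), (-5, nan), (-2, 13.9), (1, 14.0), (4, 13.5), (7, 14.3), (10, 13.9), (13, 14.0), (16, 14.1), (19, 13.5), (22, 13.9), (25, 13.8), (28, 13.7), (31, 13.8), (34, 13.9), (37, 13.7), (40, 24.3), (43, 25.8), (46, 25.8)]
28 [(-50, 9.7), (-47, 9.9), (-44, 9.6), (-41, 9.8), (-38, 9.6), (-35, 13.4), (-32, 13.8), (-29, 14.0), (-26, 14.5), (-23, 14.1), (-20, 13.8), (-17, 13.3), (-14, 13.9), (-11, 13.3), (-8, 13.7), (-5, 13.2), (-2, 13.6), (1, 13.6), (4, 13.6), (7, 13.7), (10, 13.7), (13, 13.9), (16, 13.4), (19, 13.4), (22, 13.5), (25, 13.6), (28, 13.8), (31, 13.8), (34, 13.4), (37, 13.2), (40, 23.7), (43, 25.7), (46, 25.8)]
  return _methods._mean(a, axis=axis, dtype=dtype,
  ret = ret.dtype.type(ret / rcount)
```

View pics/w9.png

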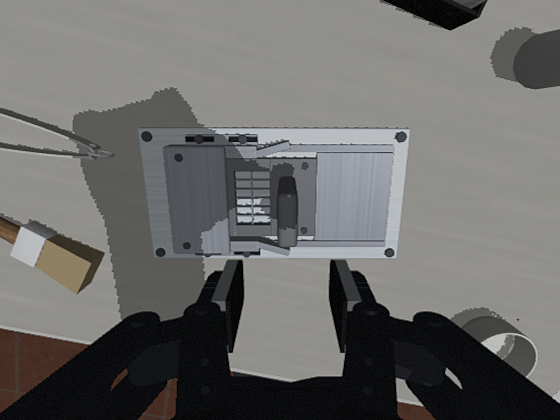

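The cassette is flat, its top at about 13.7 mm at both tail and nose (14 expected with the underside on the 6 mm floor). Its tail at (316,200) butts against the sill step, and the gripper is clear. Handing in.

```bash
python3 -m jog '0 0 0 0 0 0 40;0 0 0 0 0 0 40'; python3 - <<'E'
from station import bot
print(bot.hand_in())
E
```

```text
t: 15.65
eef_pos: [0.477, 0.1158, 0.1517]
tool_rot: [0.553, 0.441, 0.553, -0.441]
contact_force: [-0.4, -0.9, 0.1]
gripper_width: 0.467
the job is handed in; nothing more can be done
None
```

The cassette is in the dock, lying flat in the pocket between plunger and sill, and the job was handed in at 15.65 s.

**What I did:**
- **Sill and toe:** I pinched the grip, set the cassette on the sill, lined it up with the cheeks to within about 0.5 mm and slid the nose under the toe.
- **Plunger:** Contact came at about 2.5 N. I pushed in to about 6 mm at 6–7 N and did not reach the rigid stop.
- **Press down:** The tail went down 4.1 mm to the floor, pressed with at most about 10 N, and I let go.

**Last checks:**
- **Seating:** The frame top reads about 13.7 mm above the table at both tail and nose (14 expected). The tail sits directly at the sill step.
- **Robot:** The gripper is open and 15 cm up, with wrist force near zero.
- **Forces:** The highest contact reading was 13.5 N (about 16 N on the sill), briefly at touchdown.
- **Bystanders:** I touched none of them. I did not re-measure their positions at the end.

**Disagreements:** The top camera read about 2–3 mm off from the wrist camera in x, so I used the wrist camera. When I eased the cassette back before release, friction held it. The plunger therefore seated it against the step as the gripper opened.

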